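# Sound a bored candle for a false bottom

### The job

Take the depth gauge from its wooden stand and lower its rod into the hole bored in the coral candle, pushing it slowly straight down against the drag of its orange collar until the rod bottoms out on whatever lies hidden down there. Keep it gently but firmly pressed on the bottom (about 10 N by hand, never more than 20 N) for two to three seconds, then let go and leave the gauge standing in the hole, rod on the bottom and collar on the wax. Leave the grey candle and the dropper bottles alone.

Things in the scene. Friction and masses are not known exactly. Their poses are not given: they have to be found in the camera images.
- coral_candle: Candle in a coral-red round jar, clamped in a dark ring on the table, does not move. Jar 83 mm across, rim 88 mm above the table. Its cream wax surface lies 80 mm above the table, 8 mm below the jar's rim, 66 mm across. Origin on the table at the candle's centre; z up. May stand on the left or the right of the stand.
- bore_mouth (a point): Centre of the hole's mouth in the coral candle's wax surface (80 mm above the table, at the candle's centre). The hole is round, vertical, 13.5 mm wide, without chamfer, smooth and blind. Its depth is not known: a flat bottom of hard rubber (it gives 1 mm under 10 N) lies somewhere between 28 and 66 mm below the mouth, and must be found by feel, slowly (about 15 mm/s).
- gauge: Loose depth gauge, about 120 g (100 to 150) with collar, upright in the stand at the start. Steel rod 10 mm thick with a tapered foot, 95 mm long, and on top of it a blue grip block 30 mm (its x) by 16 mm (its y) by 45 mm tall, from 95 to 140 mm above the foot. Origin at the rod's foot, z up along the rod. Grasp the block from above across its 16 mm (along the gauge's y).
- rod_tip (a point): The rod's foot, the lowest point of the gauge. 25 mm above the table while in the stand.
- grip (a point): Point in the grip block, on the rod's axis, 122 mm above the foot: where to put the TCP for a grasp from above.
- collar (a joint): How far the collar has slid up the rod, m, 0 to 0.062; 0 to 0.006 at the start. It is stiff: it slides only when pushed with about 4 N (more than the gauge's weight), the same all the way, and stays where left. As the rod goes into the hole, the collar lands on the wax and is pushed up the rod, so about 4 N is felt before the rod meets the bottom.
- collar_face (a point): Centre of the underside of the orange collar, a disc 30 mm wide and 12 mm thick around the rod. It lies 17 mm plus the joint's value above the rod's foot.
- stand: Fixed wooden block 60 x 60 mm, 40 mm tall, with a hole 12 mm wide and 15 mm deep in the middle of its top, in which the gauge stands. Origin at its underside's centre, on the table.
- grey_candle: Loose candle in a smoke-grey jar, 83 mm across and 82 mm tall, not bored; leave it alone. Origin at its underside's centre.
- drops_a: Loose small dropper bottle with red cap, 30 mm across, 68 mm tall, 40 g; leave it alone. Origin at its underside's centre.
- drops_b: A second dropper bottle just like it; leave it alone.
Things that resemble listed ones, but are neither listed nor needed, are in the scene too. Leave any pink, purple or yellow look-alike of the coral_candle alone.

How it is judged:
By the outcome, as a careful person would: the job done as asked, in the order asked, and still so for the second after the job is handed in, with the robot touching nothing.
It also fails if it takes over 48 s, if anything falls off the work surface, if the arm or the gripper's body presses on something with over 40 N, if the wrist force passes 120 N, or if a joint passes its speed limit or range.

### The arm

A 7-joint arm with a two-finger parallel gripper is mounted at the origin on the work surface. World frame = base frame: x ahead of the robot, y to its left, z up, the work surface at z = 0. Lengths are in m, angles in degrees, forces in N, time in s.
With the tool pointing down it reaches from about 0.4 to 0.85 m from the base axis. Payload 4.5 kg.
Tool frame: the origin (TCP) lies between the finger pads, 19 mm behind the fingertips; this is the grasp point; z points along the fingers, y is the line along which they close (so a half turn about z gives the same grasp; the last joint's range is limited). The gripper opens to 85 mm and grips with 20 to 120 N. Pads are 22 mm wide; open, the fingers measure 114 mm over their backs; the gripper's body (76 mm by 85 mm) begins 54 mm behind the grasp point. The pads swing forward as they close: fully open they stand 13 mm farther back than shut.
Start: joints at [70.348, 39.483, -11.15, 89.685, 9.013, 51.709, -12.324], TCP at [0.23, -0.581, 0.25] pointing down, gripper open.
Joint ranges: [-172.22, 172.22], [-26.19, 119.32], [-84.43, 86.54], [7.71, 146.69], [-57.33, 237.33], [2.42, 119.75], [-152.13, 152.13]. Speed limits (degrees/s): [147.25, 147.25, 180, 180, 180, 180, 180].

### API

Orientations are given as [roll, pitch, yaw] about the fixed x, y, z axes, in that order (R = Rz(yaw) Ry(pitch) Rx(roll)).
In Python, from workcell import robot gives the robot as it stands.
- The arm moves only by the tool carry_out, never from a script. Its argument "motion" is a list that holds one entry, the list of rows, each a list of 5 numbers: the finger opening in cm, from 0 to 8.54, then the shift along the world's x, y, z in parts of the range, where 1.0 means 100 cm, then the turn about the world's z in parts of the range, where 1.0 means 360 degrees. A call has exactly 10 rows; each row is the pose to reach, as a shift and turn from the pose commanded when the call began; what a row does not reach only later rows make up. A row lasts 1/8 s, in which the tool goes at most 62.5 mm and 10.7 degrees, less where a joint would pass 70% of its speed; a pose out of reach is approached as far as the arm can. Shift and turn numbers lie between -1 and 1, and a call with a number outside is refused. A call with a gripper value outside its range is refused whole. The fingers move at their own pace and stop on an object; "grip_force" is the grip in N (left out, the last holds). Time passes only in rows, so rows that repeat a pose let the fingers close, or fill a call up. It gives the time, the measured TCP pose, the force, the opening and the grip force at its end, in the units of the state.
- robot.observe(): the state, without advancing time (a new reading comes with each control period).
- robot.grab_frame(name): name is "scene" or "top"; returns a dict with "pixels" (400x640x3 uint8, red, green, blue), "range_z" (400x640 float32, m along the optical axis (not along the pixel's ray), 0 where there is no reading), "intrinsics" (3x3 intrinsics, pixels), "world_from_camera" (4x4, takes a point from camera to world coordinates). Camera axes: x right, y up, looking along -z (the intrinsics and any distortion apply to the point x, -y, -z); pixel columns grow to the right and rows downward; lengths in m; the calibration is good to about 2 mm. A picture is of the moment at which its call begins.
- robot.sign_off(): hands the job in; it is judged then, once.
The state is a dict: "time_s": time; "joints": joint angles; "dq": joint speeds; "joint_torque": joint torques, N m; "ee_pos": TCP position; "tcp_rot": TCP orientation; "ft_force": force on the tool from outside, world axes, zero at the start; "wrist_torque": the same for the moment, N m; "gripper_width": finger opening in m; "grasp_force": force on a finger pad.
Only numpy, scipy, OpenCV 4.12 (cv2) and the standard library are available. Lean on these libraries where they do the work, as an engineer would, in place of code of your own. Each camera call takes 0.05 s, during which the arm holds its last target. There are 200 camera calls.

## Working session

There is one attempt and no reset: what is moved stays moved. The work goes in short steps, Python scripts to look and compute and a tool call to move; the robot and the scene stay as the last step left them, time stands still between calls to the robot, and variables do not carry over. Pictures are saved under pics/ and viewed, at most 10 in all, crops included, and the job is handed in when it is done.

Besides the shell and the picture viewer there is one more tool, called in YAML: its name, and indented under it one key for each argument. carry_out: Moves the arm, as the interface text tells. Its arguments: {"type":"object","properties":{"motion":{"type":"array","items":{"type":"array","items":{"type":"array","items":{"type":"number"}}}},"grip_force":{"type":"number"}},"required":["motion"]}

```bash
mkdir -p pics; cat > h.py <<'E'
import numpy as np, cv2
from workcell import robot
def grab(n):
    f=robot.grab_frame(n); return f
def cloud(f):
    K=f["intrinsics"];T=f["world_from_camera"];z=f["range_z"]
    v,u=np.mgrid[:400,:640]
    p=np.stack([(u-K[0,2])/K[0,0]*z,-(v-K[1,2])/K[1,1]*z,-z],-1)
    w=p@T[:3,:3].T+T[:3,3]; w[z==0]=np.nan
    return w
def ray(f,u,v,h):
    K=f["intrinsics"];T=f["world_from_camera"]
    d=T[:3,:3]@np.array([(u-K[0,2])/K[0,0],-(v-K[1,2])/K[1,1],-1]);o=T[:3,3]
    return o+d*(h-o[2])/d[2]
E
python3 - <<'E'
from h import *
for n in ("top","scene"):
    f=grab(n); cv2.imwrite(f"pics/{n}1.png",f["pixels"][...,::-1]); print(f["world_from_camera"].round(3),f["intrinsics"].round(1), [k for k in f])
s=robot.observe();print(s["time_s"],s["ee_pos"],s["tcp_rot"])
E
```

```text
[[-0.009  0.985 -0.171  0.466]
 [-0.999 -0.003  0.038  0.02 ]
 [ 0.037  0.171  0.985  1.007]
 [ 0.     0.     0.     1.   ]] [[431.2   0.  319.6]
 [  0.  431.2 198.7]
 [  0.    0.    1. ]] ['pixels', 'range_z', 'intrinsics', 'world_from_camera']
[[-0.005 -0.789  0.615  1.072]
 [ 1.    -0.006  0.     0.015]
 [ 0.004  0.615  0.789  0.7  ]
 [ 0.     0.     0.     1.   ]] [[377.5   0.  314.9]
 [  0.  377.5 200.3]
 [  0.    0.    1. ]] ['pixels', 'range_z', 'intrinsics', 'world_from_camera']
0.1 [ 0.22971581 -0.58064648  0.24926445] [-1.79904696e+02  6.94318361e-03  2.15921907e+01]
```

View pics/top1.png

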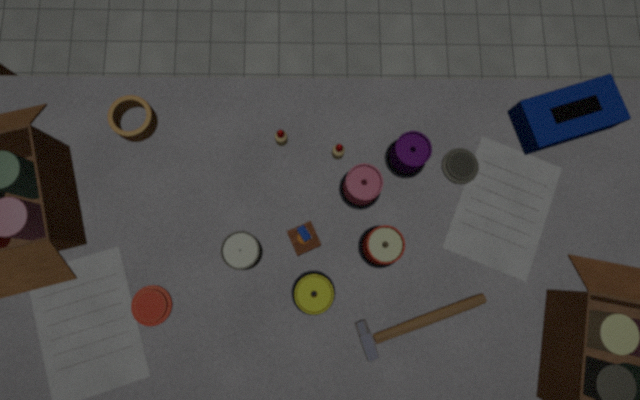

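View pics/scene1.png

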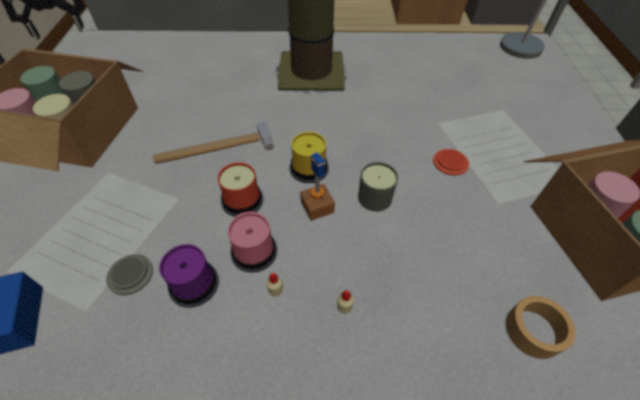

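The top view shows the coral candle with cream wax at (384,245) and the stand with the blue block at (304,236). In the scene view they are at (239,180) and (318,170). Yellow, pink and purple are the look-alikes.

```bash
python3 - <<'E'
from h import *
out=[]
for n,bx,cx in (("top",(285,215,325,258),(362,222,408,268)),("scene",(305,145,335,190),(215,158,265,205))):
    f=grab(n);im=f["pixels"];hsv=cv2.cvtColor(im,cv2.COLOR_RGB2HSV);w=cloud(f)
    H,S,V=[hsv[...,i].astype(int) for i in range(3)]
    box=lambda b:(slice(b[1],b[3]),slice(b[0],b[2]))
    m=np.zeros((400,640),np.uint8);m[box(bx)]=((H>100)&(H<130)&(S>120))[box(bx)]
    p=w[m>0];zt=np.nanmax(p[:,2]);print(n,"blue",m.sum(),"z",np.nanpercentile(p[:,2],[5,50,90,99]).round(3))
    t=(m>0)&(w[...,2]>0.155)
    q=w[t];print("top face mean",q.mean(0).round(4),len(q))
    r=cv2.minAreaRect((q[:,:2]*1000).astype(np.float32));print("rect mm",r, cv2.boxPoints(r).round(1).tolist())
    # wax: cream
    m=np.zeros((400,640),np.uint8);m[box(cx)]=((S<110)&(V>110)&(H<40))[box(cx)]
    c=max(cv2.findContours(m,cv2.RETR_EXTERNAL,cv2.CHAIN_APPROX_NONE)[0],key=cv2.contourArea)
    e=cv2.fitEllipse(c);print("wax",e,ray(f,*e[0],.08).round(4), np.nanmedian(w[m>0],0).round(4))
    fill=cv2.drawContours(np.zeros_like(m),[c],-1,1,-1); fill=cv2.erode(fill,np.ones((7,7)))
    u0,v0=e[0];g=im.sum(2).astype(float);yy,xx=np.mgrid[:400,:640]
    d=np.hypot(xx-u0,yy-v0)<9; bg=np.median(g[fill>0]);wt=np.clip(bg*.8-g,0,None)*d
    u,v=(wt*xx).sum()/wt.sum(),(wt*yy).sum()/wt.sum();print("hole",u,v,ray(f,u,v,.08).round(4))
    x0,y0,x1,y1=(280,212,330,262) if n=="top" else (290,140,350,220)
    out.append(cv2.resize(im[y0:y1,x0:x1,::-1],(380,500),interpolation=cv2.INTER_CUBIC))
cv2.imwrite("pics/c2.png",np.clip(np.hstack(out)*1.6,0,255).astype(np.uint8))
E
```

```text
top blue 98 z [0.162 0.164 0.166 0.168]
top face mean [0.5447 0.0195 0.1642] 98
rect mm ((544.9074096679688, 19.6533260345459), (27.10306739807129, 13.59121036529541), 32.26502227783203) [[529.7999877929688, 18.200000762939453], [537.0999755859375, 6.699999809265137], [560.0, 21.100000381469727], [552.7000122070312, 32.599998474121094]]
wax ((384.6903076171875, 244.3544464111328), (28.715530395507812, 30.65989875793457), 118.12419128417969) [ 0.5265 -0.1553  0.08  ] [ 0.527  -0.1548  0.0791]
hole 384.6885786005649 244.29424223407594 [ 0.5266 -0.1553  0.08  ]
scene blue 177 z [0.026 0.146 0.165 0.166]
top face mean [0.5491 0.0198 0.1644] 64
rect mm ((547.7118530273438, 19.842857360839844), (25.55841636657715, 14.238872528076172), 26.284751892089844) [[533.0999755859375, 20.600000381469727], [539.4000244140625, 7.800000190734863], [562.2999877929688, 19.100000381469727], [556.0, 31.899999618530273]]
wax ((236.94509887695312, 176.3097686767578), (33.0041389465332, 45.24453353881836), 86.47014617919922) [ 0.5232 -0.1557  0.08  ] [ 0.5113 -0.16    0.0787]
hole 236.8304794520548 177.87842465753425 [ 0.5278 -0.1553  0.08  ]
```

View pics/c2.png

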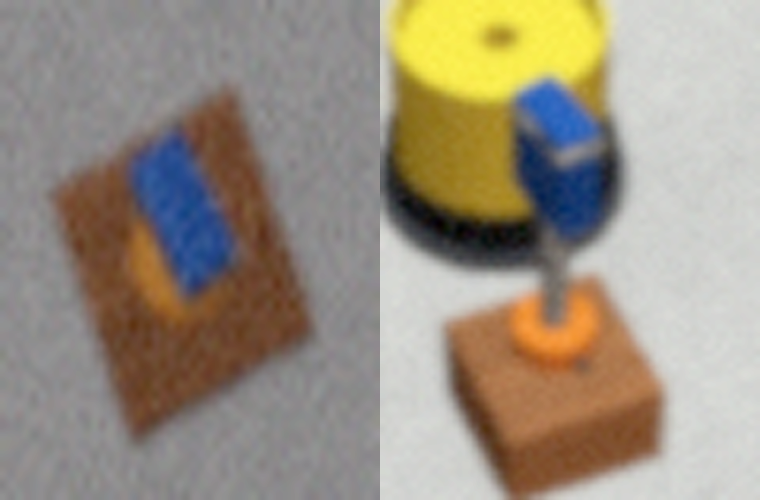

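Gauge is at about (0.546, 0.020) with yaw about 29°, and the bore is at (0.527, -0.155). The crop confirms both the yaw and that the gauge stands upright.

Careful with the scale: shifts go in shares of 100 cm and turns go in shares of 360 degrees. That gives: 60 cm / 100 = 0.6, 55 cm / 100 = 0.55, 8 degrees / 360 = 0.0222.

carry_out:
  motion:
    - [[8,0.05,0.1,0,0.0111],[8,0.08,0.15,0,0.0222],[8,0.11,0.2,0,0.0222],[8,0.14,0.26,0,0.0222],[8,0.17,0.32,0,0.0222],[8,0.2,0.38,0,0.0222],[8,0.23,0.44,0,0.0222],[8,0.26,0.49,0,0.0222],[8,0.29,0.55,0,0.0222],[8,0.316,0.6,0,0.0222]]

```text
time_s: 1.45
ee_pos: [0.5222, -0.0266, 0.25]
tcp_rot: [180.0, -0.0, 29.6]
ft_force: [-0.1, -1.1, 0.8]
gripper_width: 0.0802
grasp_force: 0.0
```

carry_out:
  motion:
    - [[5,0,0,0,0],[5,0,0,0,0],[5,0,0,0,0],[5,0,0,0,0],[5,0,0,0,0],[5,0,0,0,0],[5,0,0,0,0],[5,0,0,0,0],[5,0,0,0,0],[5,0,0,0,0]]

```text
time_s: 2.7
ee_pos: [0.5214, -0.0283, 0.25]
tcp_rot: [180.0, -0.0, 29.6]
ft_force: [-0.7, 0.1, -0.5]
gripper_width: 0.0501
grasp_force: 0.0
```

```bash
python3 - <<'E'
from h import *
s=robot.observe();print(s["ee_pos"],s["tcp_rot"])
f=grab("scene");im=f["pixels"][90:250,230:400,::-1]
cv2.imwrite("pics/s3.png",cv2.resize(im,None,fx=3,fy=3,interpolation=cv2.INTER_CUBIC))
E
```

```text
[ 0.52140637 -0.02833665  0.25001606] [ 1.79996136e+02 -1.14807112e-03  2.95941642e+01]
```

View pics/s3.png

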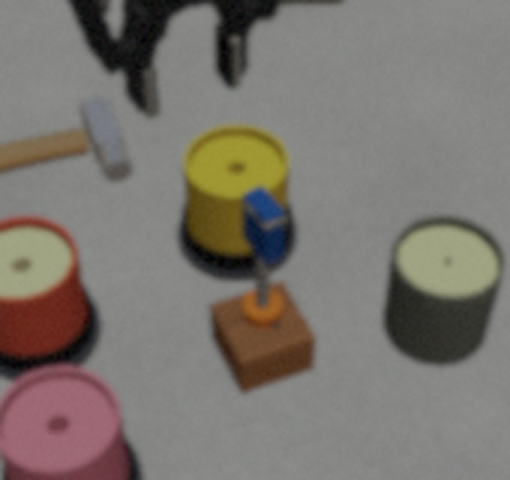

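The gripper hangs clear, above and behind the gauge, and the gauge is still in its stand. The remaining offset is +2.5, +4.8, -10.3 cm.

To row units: -10.3 cm / 100 = -0.103, 4.8 cm / 100 = 0.048.

carry_out:
  motion:
    - [[5,0.012,0.024,0,0],[5,0.025,0.048,0,0],[5,0.025,0.048,0,0],[5,0.025,0.048,-0.02,0],[5,0.025,0.048,-0.04,0],[5,0.025,0.048,-0.06,0],[5,0.025,0.048,-0.08,0],[5,0.025,0.048,-0.095,0],[5,0.025,0.048,-0.103,0],[5,0.025,0.048,-0.103,0]]

```text
time_s: 4.0
ee_pos: [0.5462, 0.0194, 0.1468]
tcp_rot: [-180.0, 0.0, 29.6]
ft_force: [-0.1, -0.1, 0.1]
gripper_width: 0.0501
grasp_force: 0.0
```

carry_out:
  motion:
    - [[4,0,0,0,0],[3,0,0,0,0],[2.4,0,0,0,0],[2,0,0,0,0],[1.2,0,0,0,0],[1.2,0,0,0,0],[1.2,0,0,0,0],[1.2,0,0,0,0],[1.2,0,0,0,0],[1.2,0,0,0,0]]
  grip_force: 40

```text
time_s: 5.25
ee_pos: [0.5465, 0.0197, 0.1472]
tcp_rot: [180.0, -0.0, 29.6]
ft_force: [-0.4, -0.3, 4.9]
gripper_width: 0.0153
grasp_force: 40.7
```

To row units: 11 cm / 100 = 0.11, 10.5 cm / 100 = 0.105.

carry_out:
  motion:
    - [[1.2,0,0,0.005,0],[1.2,0,0,0.012,0],[1.2,0,0,0.02,0],[1.2,0,0,0.035,0],[1.2,0,0,0.05,0],[1.2,0,0,0.07,0],[1.2,0,0,0.09,0],[1.2,0,0,0.105,0],[1.2,0,0,0.11,0],[1.2,0,0,0.11,0]]

```text
time_s: 6.5
ee_pos: [0.5463, 0.0196, 0.2571]
tcp_rot: [180.0, -0.0, 29.6]
ft_force: [-0.5, -1.1, -0.9]
gripper_width: 0.0155
grasp_force: 40.0
```

To row units: -17.5 cm / 100 = -0.175, -17 cm / 100 = -0.17.

carry_out:
  motion:
    - [[1.2,-0.002,-0.02,0,0],[1.2,-0.004,-0.04,0,0],[1.2,-0.007,-0.07,0,0],[1.2,-0.01,-0.1,0,0],[1.2,-0.013,-0.13,0,0],[1.2,-0.016,-0.15,0,0],[1.2,-0.019,-0.17,0,0],[1.2,-0.019,-0.175,0,0],[1.2,-0.019,-0.175,-0.02,0],[1.2,-0.019,-0.175,-0.02,0]]

```text
time_s: 7.75
ee_pos: [0.5264, -0.1542, 0.2356]
tcp_rot: [-179.8, 0.1, 29.7]
ft_force: [-0.3, 0.1, -0.3]
gripper_width: 0.015
grasp_force: 39.9
```

```bash
python3 - <<'E'
from h import *
s=robot.observe();print(s["ee_pos"],s["ft_force"])
f=grab("scene");im=f["pixels"][90:220,180:300,::-1]
a=cv2.resize(im,(480,520),interpolation=cv2.INTER_CUBIC)
K=f["intrinsics"];T=f["world_from_camera"]
# expected foot/grip pixels if the rod is vertical under the TCP
for dz in (-.122,-.09,-.03,0):
    p=T[:3,:3].T@(s["ee_pos"]+[0,0,dz]-T[:3,3]);print(dz,(K[0,0]*p[0]/-p[2]+K[0,2]).round(1),(-K[1,1]*p[1]/-p[2]+K[1,2]).round(1))
hsv=cv2.cvtColor(f["pixels"],cv2.COLOR_RGB2HSV);H,S,V=[hsv[...,i].astype(int) for i in range(3)]
w=cloud(f)
for nm,m in (("orange",(H>8)&(H<20)&(S>150)),("blue",(H>100)&(H<130)&(S>120))):
    m=m.copy();m[:90]=0;m[220:]=0;m[:,:180]=0;m[:,300:]=0
    v,u=np.nonzero(m);print(nm,len(u),u.mean(),v.mean(),np.nanmedian(w[m],0))
cv2.imwrite("pics/s4.png",a)
E
```

```text
[ 0.52635022 -0.15416865  0.23556884] [-0.28943105  0.14638    -0.27255364]
-0.122 234.9 166.9
-0.09 232.4 156.2
-0.03 227.1 134.1
0 224.2 121.9
orange 112 233.99107142857142 160.95535714285714 [ 0.53395786 -0.15116992  0.14677643]
blue 188 225.57978723404256 122.30319148936171 [ 0.53681777 -0.14982235  0.25063662]
```

View pics/s4.png

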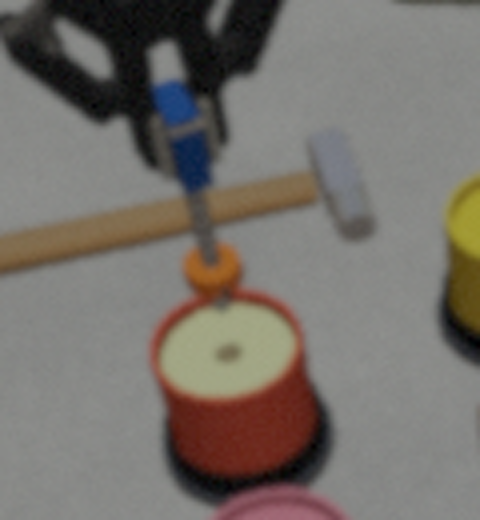

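The gauge hangs nearly vertical. The foot is at about (235.4,165.4) and the hole at (237,178). The rod sits about 2 mm to +y of the hole, so I'll correct that, go down to just above the wax and measure again.

To row units: -2.3 cm / 100 = -0.023, -2.1 cm / 100 = -0.021.

carry_out:
  motion:
    - [[1.2,0,-0.001,-0.003,0],[1.2,0,-0.002,-0.006,0],[1.2,0,-0.002,-0.01,0],[1.2,0,-0.002,-0.014,0],[1.2,0,-0.002,-0.018,0],[1.2,0,-0.002,-0.021,0],[1.2,0,-0.002,-0.023,0],[1.2,0,-0.002,-0.023,0],[1.2,0,-0.002,-0.023,0],[1.2,0,-0.002,-0.023,0]]

```text
time_s: 9.05
ee_pos: [0.5275, -0.1574, 0.2141]
tcp_rot: [180.0, -0.0, 29.6]
ft_force: [-0.2, 0.7, -1.3]
gripper_width: 0.0152
grasp_force: 39.9
```

```bash
python3 - <<'E'
from h import *
s=robot.observe();print(s["ee_pos"],s["ft_force"])
f=grab("scene");g=f
K=f["intrinsics"];T=f["world_from_camera"]
def proj(P):
    p=T[:3,:3].T@(np.array(P)-T[:3,3]);return np.array([K[0,0]*p[0]/-p[2]+K[0,2],-K[1,1]*p[1]/-p[2]+K[1,2]])
for dz in (-.122,-.1,-.06,-.02): print(dz,proj(s["ee_pos"]+[0,0,dz]).round(2))
x0,y0=220,140;sc=12
ims=[]
im=np.mean([grab("scene")["pixels"].astype(float) for _ in range(6)],0)
hsv=cv2.cvtColor(im.astype(np.uint8),cv2.COLOR_RGB2HSV);H,S,V=[hsv[...,i].astype(int) for i in range(3)]
m=((H>8)&(H<22)&(S>150));m[:130]=0;m[200:]=0;m[:,:200]=0;m[:,270:]=0
m=m.astype(np.uint8);n,l,st,ce=cv2.connectedComponentsWithStats(m);i=1+np.argmax(st[1:,4]);print("orange",st[i],ce[i])
print("hole px",proj([.527,-.1553,.08]))
# pixel grid 12x
a=cv2.resize(im[y0:y0+45,x0:x0+40,::-1],None,fx=sc,fy=sc,interpolation=cv2.INTER_CUBIC)
cv2.imwrite("pics/s5.png",np.clip(a*1.2,0,255).astype(np.uint8))
E
```

```text
[ 0.5274775  -0.15741359  0.2141387 ] [-0.17933794  0.71258057 -1.31502122]
-0.122 [234.98 174.05]
-0.1 [233.28 167.06]
-0.06 [229.99 153.56]
-0.02 [226.41 138.89]
orange [226 160  15  11 103] [232.97087379 165.5631068 ]
hole px [236.88889104 177.61537973]
```

View pics/s5.png

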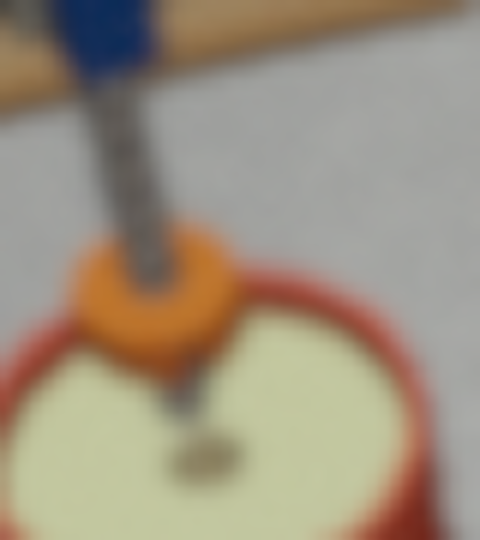

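The foot is at (234.8,174.1), matching its projection from the TCP, and the hole is at (236.6,177.9). Moving +2 mm in y puts the rod over the hole, and then it can start down slowly.

To row units: -1.4 cm / 100 = -0.014, -1.2 cm / 100 = -0.012.

carry_out:
  motion:
    - [[1.2,0,0.001,0,0],[1.2,0,0.002,0,0],[1.2,0,0.002,0,0],[1.2,0,0.002,-0.002,0],[1.2,0,0.002,-0.004,0],[1.2,0,0.002,-0.006,0],[1.2,0,0.002,-0.008,0],[1.2,0,0.002,-0.01,0],[1.2,0,0.002,-0.012,0],[1.2,0,0.002,-0.014,0]]

```text
time_s: 10.65
ee_pos: [0.5274, -0.1554, 0.1999]
tcp_rot: [180.0, -0.0, 29.6]
ft_force: [0.6, 0.0, -1.2]
gripper_width: 0.0156
grasp_force: 39.9
```

To row units: -0.8 cm / 100 = -0.008, -0.7 cm / 100 = -0.007.

carry_out:
  motion:
    - [[1.2,0,0,-0.001,0],[1.2,0,0,-0.002,0],[1.2,0,0,-0.003,0],[1.2,0,0,-0.004,0],[1.2,0,0,-0.005,0],[1.2,0,0,-0.006,0],[1.2,0,0,-0.007,0],[1.2,0,0,-0.008,0],[1.2,0,0,-0.008,0],[1.2,0,0,-0.008,0]]

```text
time_s: 11.9
ee_pos: [0.5274, -0.1554, 0.192]
tcp_rot: [180.0, -0.0, 29.6]
ft_force: [-0.5, 1.0, -1.4]
gripper_width: 0.0156
grasp_force: 39.9
```

To row units: -1.5 cm / 100 = -0.015, -0.15 cm / 100 = -0.0015.

carry_out:
  motion:
    - [[1.2,0,0,-0.0015,0],[1.2,0,0,-0.003,0],[1.2,0,0,-0.0045,0],[1.2,0,0,-0.006,0],[1.2,0,0,-0.0075,0],[1.2,0,0,-0.009,0],[1.2,0,0,-0.0105,0],[1.2,0,0,-0.012,0],[1.2,0,0,-0.0135,0],[1.2,0,0,-0.015,0]]

```text
time_s: 13.15
ee_pos: [0.5274, -0.1554, 0.1773]
tcp_rot: [180.0, -0.0, 29.6]
ft_force: [-0.4, -0.7, 3.5]
gripper_width: 0.0152
grasp_force: 40.6
```

To row units: -0.36 cm / 100 = -0.0036, -0.34 cm / 100 = -0.0034.

carry_out:
  motion:
    - [[1.2,0,0,-0.001,0],[1.2,0,0,-0.002,0],[1.2,0,0,-0.0022,0],[1.2,0,0,-0.0024,0],[1.2,0,0,-0.0026,0],[1.2,0,0,-0.0028,0],[1.2,0,0,-0.003,0],[1.2,0,0,-0.0032,0],[1.2,0,0,-0.0034,0],[1.2,0,0,-0.0036,0]]

```text
time_s: 14.4
ee_pos: [0.5274, -0.1554, 0.1734]
tcp_rot: [180.0, -0.0, 29.6]
ft_force: [-0.3, -0.0, 3.0]
gripper_width: 0.0154
grasp_force: 40.6
```

To row units: -0.18 cm / 100 = -0.0018, -0.16 cm / 100 = -0.0016.

carry_out:
  motion:
    - [[1.2,0,0,-0.0002,0],[1.2,0,0,-0.0004,0],[1.2,0,0,-0.0006,0],[1.2,0,0,-0.0008,0],[1.2,0,0,-0.001,0],[1.2,0,0,-0.0012,0],[1.2,0,0,-0.0014,0],[1.2,0,0,-0.0016,0],[1.2,0,0,-0.0018,0],[1.2,0,0,-0.0018,0]]

```text
time_s: 15.65
ee_pos: [0.5274, -0.1554, 0.1716]
tcp_rot: [180.0, -0.0, 29.6]
ft_force: [-0.2, -0.2, 2.8]
gripper_width: 0.0156
grasp_force: 40.6
```

To row units: -0.18 cm / 100 = -0.0018, -0.16 cm / 100 = -0.0016.

carry_out:
  motion:
    - [[1.2,0,0,-0.0002,0],[1.2,0,0,-0.0004,0],[1.2,0,0,-0.0006,0],[1.2,0,0,-0.0008,0],[1.2,0,0,-0.001,0],[1.2,0,0,-0.0012,0],[1.2,0,0,-0.0014,0],[1.2,0,0,-0.0016,0],[1.2,0,0,-0.0018,0],[1.2,0,0,-0.0018,0]]

```text
time_s: 16.9
ee_pos: [0.5274, -0.1554, 0.1698]
tcp_rot: [180.0, -0.0, 29.6]
ft_force: [-0.9, 0.5, 2.3]
gripper_width: 0.0157
grasp_force: 40.6
```

To row units: -0.18 cm / 100 = -0.0018, -0.16 cm / 100 = -0.0016.

carry_out:
  motion:
    - [[1.2,0,0,-0.0002,0],[1.2,0,0,-0.0004,0],[1.2,0,0,-0.0006,0],[1.2,0,0,-0.0008,0],[1.2,0,0,-0.001,0],[1.2,0,0,-0.0012,0],[1.2,0,0,-0.0014,0],[1.2,0,0,-0.0016,0],[1.2,0,0,-0.0018,0],[1.2,0,0,-0.0018,0]]

```text
time_s: 18.15
ee_pos: [0.5274, -0.1554, 0.168]
tcp_rot: [180.0, -0.0, 29.6]
ft_force: [0.7, 0.6, 2.6]
gripper_width: 0.0159
grasp_force: 40.6
```

To row units: -0.18 cm / 100 = -0.0018, -0.16 cm / 100 = -0.0016.

carry_out:
  motion:
    - [[1.2,0,0,-0.0002,0],[1.2,0,0,-0.0004,0],[1.2,0,0,-0.0006,0],[1.2,0,0,-0.0008,0],[1.2,0,0,-0.001,0],[1.2,0,0,-0.0012,0],[1.2,0,0,-0.0014,0],[1.2,0,0,-0.0016,0],[1.2,0,0,-0.0018,0],[1.2,0,0,-0.0018,0]]

```text
time_s: 19.4
ee_pos: [0.5274, -0.1554, 0.1662]
tcp_rot: [180.0, 0.0, 29.6]
ft_force: [0.1, 0.9, 3.0]
gripper_width: 0.0156
grasp_force: 40.6
```

To row units: -0.18 cm / 100 = -0.0018, -0.16 cm / 100 = -0.0016.

carry_out:
  motion:
    - [[1.2,0,0,-0.0002,0],[1.2,0,0,-0.0004,0],[1.2,0,0,-0.0006,0],[1.2,0,0,-0.0008,0],[1.2,0,0,-0.001,0],[1.2,0,0,-0.0012,0],[1.2,0,0,-0.0014,0],[1.2,0,0,-0.0016,0],[1.2,0,0,-0.0018,0],[1.2,0,0,-0.0018,0]]

```text
time_s: 20.65
ee_pos: [0.5274, -0.1554, 0.1644]
tcp_rot: [180.0, -0.0, 29.6]
ft_force: [-0.5, -0.1, 4.1]
gripper_width: 0.0155
grasp_force: 40.6
```

To row units: -0.14 cm / 100 = -0.0014, -0.12 cm / 100 = -0.0012.

carry_out:
  motion:
    - [[1.2,0,0,-0.0002,0],[1.2,0,0,-0.0004,0],[1.2,0,0,-0.0006,0],[1.2,0,0,-0.0008,0],[1.2,0,0,-0.001,0],[1.2,0,0,-0.0012,0],[1.2,0,0,-0.0014,0],[1.2,0,0,-0.0014,0],[1.2,0,0,-0.0014,0],[1.2,0,0,-0.0014,0]]

```text
time_s: 21.9
ee_pos: [0.5274, -0.1554, 0.163]
tcp_rot: [180.0, -0.0, 29.6]
ft_force: [0.1, 0.5, 2.7]
gripper_width: 0.0155
grasp_force: 40.5
```

To row units: -0.18 cm / 100 = -0.0018, -0.16 cm / 100 = -0.0016.

carry_out:
  motion:
    - [[1.2,0,0,-0.0002,0],[1.2,0,0,-0.0004,0],[1.2,0,0,-0.0006,0],[1.2,0,0,-0.0008,0],[1.2,0,0,-0.001,0],[1.2,0,0,-0.0012,0],[1.2,0,0,-0.0014,0],[1.2,0,0,-0.0016,0],[1.2,0,0,-0.0018,0],[1.2,0,0,-0.0018,0]]

```text
time_s: 23.15
ee_pos: [0.5274, -0.1554, 0.1612]
tcp_rot: [180.0, -0.0, 29.6]
ft_force: [-0.5, 0.2, 3.2]
gripper_width: 0.0154
grasp_force: 40.6
```

To row units: -0.18 cm / 100 = -0.0018, -0.16 cm / 100 = -0.0016.

carry_out:
  motion:
    - [[1.2,0,0,-0.0002,0],[1.2,0,0,-0.0004,0],[1.2,0,0,-0.0006,0],[1.2,0,0,-0.0008,0],[1.2,0,0,-0.001,0],[1.2,0,0,-0.0012,0],[1.2,0,0,-0.0014,0],[1.2,0,0,-0.0016,0],[1.2,0,0,-0.0018,0],[1.2,0,0,-0.0018,0]]

```text
time_s: 24.4
ee_pos: [0.5274, -0.1554, 0.1594]
tcp_rot: [-180.0, 0.0, 29.6]
ft_force: [-0.4, -0.3, 1.7]
gripper_width: 0.0155
grasp_force: 40.6
```

To row units: -0.18 cm / 100 = -0.0018, -0.16 cm / 100 = -0.0016.

carry_out:
  motion:
    - [[1.2,0,0,-0.0002,0],[1.2,0,0,-0.0004,0],[1.2,0,0,-0.0006,0],[1.2,0,0,-0.0008,0],[1.2,0,0,-0.001,0],[1.2,0,0,-0.0012,0],[1.2,0,0,-0.0014,0],[1.2,0,0,-0.0016,0],[1.2,0,0,-0.0018,0],[1.2,0,0,-0.0018,0]]

```text
time_s: 25.65
ee_pos: [0.5274, -0.1554, 0.1576]
tcp_rot: [180.0, 0.0, 29.6]
ft_force: [-0.7, -0.2, 2.3]
gripper_width: 0.0157
grasp_force: 40.6
```

carry_out:
  motion:
    - [[1.2,0,0,-0.0002,0],[1.2,0,0,-0.0004,0],[1.2,0,0,-0.0006,0],[1.2,0,0,-0.0008,0],[1.2,0,0,-0.001,0],[1.2,0,0,-0.0012,0],[1.2,0,0,-0.0014,0],[1.2,0,0,-0.0016,0],[1.2,0,0,-0.0018,0],[1.2,0,0,-0.0018,0]]

```text
time_s: 26.9
ee_pos: [0.5274, -0.1554, 0.1558]
tcp_rot: [180.0, 0.0, 29.6]
ft_force: [-0.4, 0.7, 3.4]
gripper_width: 0.0156
grasp_force: 40.6
```

To row units: -0.18 cm / 100 = -0.0018, -0.16 cm / 100 = -0.0016.

carry_out:
  motion:
    - [[1.2,0,0,-0.0002,0],[1.2,0,0,-0.0004,0],[1.2,0,0,-0.0006,0],[1.2,0,0,-0.0008,0],[1.2,0,0,-0.001,0],[1.2,0,0,-0.0012,0],[1.2,0,0,-0.0014,0],[1.2,0,0,-0.0016,0],[1.2,0,0,-0.0018,0],[1.2,0,0,-0.0018,0]]

```text
time_s: 28.15
ee_pos: [0.5274, -0.1554, 0.1543]
tcp_rot: [180.0, -0.0, 29.6]
ft_force: [-0.4, 0.6, 6.4]
gripper_width: 0.0155
grasp_force: 41.0
```

Bottom found: the force rose from 3 to 6.4 N. I'll press in a little more.

carry_out:
  motion:
    - [[1.2,0,0,-0.0002,0],[1.2,0,0,-0.0004,0],[1.2,0,0,-0.0005,0],[1.2,0,0,-0.0005,0],[1.2,0,0,-0.0005,0],[1.2,0,0,-0.0005,0],[1.2,0,0,-0.0005,0],[1.2,0,0,-0.0005,0],[1.2,0,0,-0.0005,0],[1.2,0,0,-0.0005,0]]

```text
time_s: 29.4
ee_pos: [0.5274, -0.1554, 0.154]
tcp_rot: [180.0, -0.0, 29.6]
ft_force: [-1.6, -0.1, 8.8]
gripper_width: 0.0158
grasp_force: 41.3
```

To row units: -0.06 cm / 100 = -0.0006, -0.03 cm / 100 = -0.0003.

carry_out:
  motion:
    - [[1.2,0,0,-0.0003,0],[1.2,0,0,-0.0006,0],[1.2,0,0,-0.0006,0],[1.2,0,0,-0.0006,0],[1.2,0,0,-0.0006,0],[1.2,0,0,-0.0006,0],[1.2,0,0,-0.0006,0],[1.2,0,0,-0.0006,0],[1.2,0,0,-0.0006,0],[1.2,0,0,-0.0006,0]]

```text
time_s: 30.65
ee_pos: [0.5275, -0.1554, 0.1537]
tcp_rot: [180.0, -0.0, 29.6]
ft_force: [-1.9, 0.9, 11.5]
gripper_width: 0.0155
grasp_force: 41.6
```

carry_out:
  motion:
    - [[1.2,0,0,0,0],[1.2,0,0,0,0],[1.2,0,0,0,0],[1.2,0,0,0,0],[1.2,0,0,0,0],[1.2,0,0,0,0],[1.2,0,0,0,0],[1.2,0,0,0,0],[1.2,0,0,0,0],[1.2,0,0,0,0]]

```text
time_s: 31.9
ee_pos: [0.5275, -0.1554, 0.1537]
tcp_rot: [180.0, -0.0, 29.6]
ft_force: [-1.3, 0.0, 10.9]
gripper_width: 0.0157
grasp_force: 41.6
```

carry_out:
  motion:
    - [[1.8,0,0,0,0],[2.2,0,0,0,0],[3,0,0,0,0],[4,0,0,0,0],[5,0,0,0,0],[5,0,0,0,0],[5,0,0,0,0],[5,0,0,0,0],[5,0,0,0,0],[5,0,0,0,0]]

```text
time_s: 33.15
ee_pos: [0.5274, -0.1554, 0.1529]
tcp_rot: [180.0, -0.0, 29.6]
ft_force: [0.3, 0.1, 0.2]
gripper_width: 0.05
grasp_force: 0.0
```

To row units: 10 cm / 100 = 0.1, 9 cm / 100 = 0.09.

carry_out:
  motion:
    - [[5,0,0,0.005,0],[5,0,0,0.01,0],[5,0,0,0.02,0],[5,0,0,0.03,0],[5,0,0,0.045,0],[5,0,0,0.06,0],[5,0,0,0.075,0],[5,0,0,0.09,0],[5,0,0,0.1,0],[5,0,0,0.1,0]]

```text
time_s: 34.4
ee_pos: [0.5278, -0.1555, 0.2537]
tcp_rot: [179.9, -0.1, 29.6]
ft_force: [0.7, 0.1, 0.4]
gripper_width: 0.05
grasp_force: 0.0
```

```bash
python3 - <<'E'
from h import *
s=robot.observe();print(s["time_s"],s["ee_pos"],s["ft_force"])
f=grab("scene");cv2.imwrite("pics/s6.png",cv2.resize(f["pixels"][100:220,170:330,::-1],None,fx=4,fy=4,interpolation=cv2.INTER_CUBIC))
E
```

```text
34.4 [ 0.52781968 -0.15548496  0.25372342] [0.74337385 0.09519401 0.44808147]
```

View pics/s6.png

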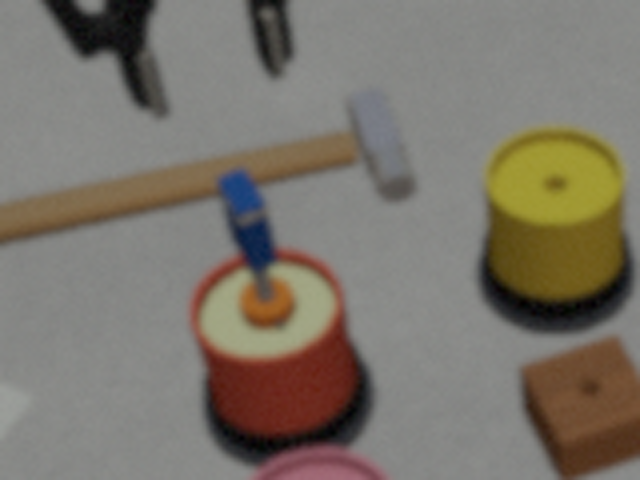

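The gauge stands upright in the coral candle with its collar on the wax, at about (267,300) in the crop. The gripper is clear, so I'm handing in.

```bash
python3 -c "
from workcell import robot
print(robot.sign_off())"
```

```text
the job is handed in; nothing more can be done
None
```

The gauge stands released in the coral candle's hole, rod on the bottom about 48 mm down and collar looking seated on the wax; I held an estimated 9 N on the bottom for about 2.5 s (after about 1 s at 6 N) and handed the job in at about 34 s.

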